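# Open the tube bender to its loading notch and push the blank up to the stop

## Task

Get the bench tube bender ready for the next bend: push the sprung green slide back until its stop pin clicks behind the first tooth, then let it come back so that it stays latched in the middle notch - not the last one, which is only for changing the former. Then push the tube blank along its trough, through the open gap, until its front end rests against the red length stop. Push the tube gently, without gripping it or lifting it out of its trough, and leave the other things on the bench where they are.

Things in the scene. Friction and masses are not known exactly. Their poses are not given: they have to be found in the camera images.
- bender: Fixed bench tube bender on a dark steel base plate, 12 mm thick. Origin on the bench top under the tube line, z up. Its y axis is the tube line: tubes go in from -y to +y, axis 50 mm above the bench. Its +x is the way the slide is pushed open (at yaw 0 away from the robot). Former at -x, green slide at +x.
- former_top (a point): Top of the bolt through the former, 98 mm above the bench, at the bender's x -62 mm, y 0. The former is a fixed grooved steel disc round it, 108 mm in diameter, its flange's top 73 mm above the bench; nut 30 mm across.
- press_slide (a joint): Slide travel (m) along the bender's +x. Starts at 0, gap shut; a spring drives it back to 0 (5 N at 0, 10 N at 0.045, 12 N at 0.066; a slow push takes 2 to 5 N more). Once past 0.0335 the pin drops behind the first tooth: let go, it stays at 0.033, the middle notch. Past 0.0665 it latches at 0.066, the last notch, and no push brings it back. End 0.072.
- push_face (a point): Centre of the slide's upright steel push face, 80 mm wide (y), 72 to 122 mm above the bench, facing the bender's -x. It moves with the slide: bender x = 32 mm + travel, y 0, z 97 mm. The tool has 75 mm of free room between it and the former's nut. Behind it the slide's top slopes down at 45 degrees.
- pin_top (a point): Top of the red knob of the sprung stop pin, upright on a bridge beside the slide at the bender's x 88, y 49 mm; 101 mm above the bench when down in a notch, up to 9 mm higher while riding over a tooth. It works by itself. White, yellow and red lines on the rail at the bender's y -48 mm, 33 mm apart, mark closed, middle and last notch under a white pointer.
- stop_face (a point): Point on the fixed red length stop where the tube's axis meets it: the bender's x 0, y 47 mm, 50 mm above the bench; the face looks to -y. The stop's plate reaches from 12 to 68 mm above the bench.
- tube_mid (a point): Centre of the tube blank, a loose grey steel tube, 25 mm outside diameter, 300 mm long, 0.25 to 0.45 kg. It lies along the bender's y in a green V trough of angle iron (bender y -225 to -45 mm) whose edges stand 45 mm above the bench, 5 mm below the tube's axis. It slides with a push of 3 to 6 N.
- tube_tail (a point): Centre of the tube's tail end face (the -y end, to be pushed towards +y), 50 mm above the bench. The tail sticks out beyond the trough, by 110 to 150 mm at the start and 28 mm when the tube is home.
- tube_front (a point): Centre of the tube's front end face (the +y end), which shall come to rest against the length stop.
- wood_mid (a point): Centre of a loose softwood block, 50 x 90 x 40 mm. A bystander.
- can_mid (a point): Centre of a loose blue grease can with a black lid, 62 mm diameter, 60 mm tall. A bystander.
- rule_mid (a point): Centre of a loose yellow folding rule, folded: 33 x 235 x 15 mm, long along its y. A bystander.
- hammer_grip (a point): Middle of the handle of a loose hammer, 280 mm long, lying along its x. A bystander.

How it is judged:
By the outcome, as a careful person would: the job done as asked, in the order asked, and still so for the second after the job is handed in, with the robot touching nothing.
It also fails if it takes over 51 s, if anything falls off the work surface, if the arm or the gripper's body presses on something with over 40 N, if the wrist force passes 120 N, or if a joint passes its speed limit or range.

## Robot

A 7-joint arm with a two-finger parallel gripper is mounted at the origin on the work surface. World frame = base frame: x ahead of the robot, y to its left, z up, the work surface at z = 0. Lengths are in m, angles in degrees, forces in N, time in s.
With the tool pointing down it reaches from about 0.425 to 0.875 m from the base axis. Payload 4.7 kg.
Tool frame: the origin (TCP) lies at the very end of the fingers, on their centre line; the grasp point (between the pads) lies behind it (env.pinch_z is the z of the grasp point in the tool frame, in m); z points along the fingers, y is the direction in which the jaws open and shut (so a half turn about z gives the same grasp; the last joint's range is limited). The gripper opens to 87 mm and grips with 3 to 60 N. Pads are 19 mm wide; open, the fingers measure 117 mm over their backs; the gripper's body (75 mm by 190 mm) begins 51 mm behind the grasp point.
Start: joints at [-74.651, 18.392, -4.016, 83.108, 1.295, 78.541, -3.26], TCP at [0.163, 0.629, 0.223] pointing down, gripper open.
Joint ranges: [-163.93, 163.93], [-17.29, 119.83], [-79.2, 71.16], [3.27, 140.29], [-89.18, 269.18], [5.43, 117.66], [-154.24, 154.24]. Speed limits (degrees/s): [147.25, 147.25, 180, 180, 180, 180, 180].

## Interface

Orientations are given as [roll, pitch, yaw] about the fixed x, y, z axes, in that order (R = Rz(yaw) Ry(pitch) Rx(roll)).
In Python, from cell import readout, read_camera, env gives the robot as it stands. The module is installed in compiled form; this text tells all that it offers.
- The arm moves only by the tool servo_tool, never from a script. Its argument "plan" is a list that holds one entry, the list of rows, each a list of 5 numbers: the finger opening in m, from 0 to 0.087, then the shift along the tool's x, y, z in m, then the turn about the tool's z in rad. In form: [[[jaw, x, y, z, yaw], ...]]. A call has 1 to 12 rows; each row is the pose to reach, as a shift and turn from the pose measured when the call began, along the tool's axes at that moment; what a row does not reach only later rows make up. A row lasts 1/12 s, in which the tool goes at most 41.7 mm and 7.16 degrees, less where a joint would pass 70% of its speed; a pose out of reach is approached as far as the arm can. A call with a gripper value outside its range is refused whole. The fingers move at their own pace and stop on an object; "force" is the grip in N (left out, the last holds). Time passes only in rows, so rows that repeat a pose let the fingers close. It gives the time, the measured TCP pose, the force and the opening at its end, in the units of the state.
- readout.get_obs(): the state, without advancing time (a new reading comes with each control period).
- read_camera(name): name is "side" or "top"; returns a dict with "image" (400x640x3 uint8, red, green, blue), "range_z" (400x640 float32, m along the optical axis (not along the pixel's ray), 0 where there is no reading), "mtx" (3x3 intrinsics, pixels), "D" ([k1, k2, p1, p2, k3] as OpenCV has them; the pictures are not rectified), "camera_from_world" (4x4, takes a point from world to camera coordinates). Camera axes: x right, y up, looking along -z (the intrinsics and any distortion apply to the point x, -y, -z); pixel columns grow to the right and rows downward; lengths in m; the calibration is good to about 2 mm. A picture is of the moment at which its call begins.
- env.sign_off(): hands the job in, once; it reports no verdict.
The state is a dict: "time_s": time; "qpos": joint angles; "joint_velocities": joint speeds; "effort": joint torques, N m; "tool_pos": TCP position; "tool_rot": TCP orientation; "force": force on the tool from outside, world axes, zero at the start; "wrist_torque": the same for the moment, N m; "grip_width": finger opening in m.
Only numpy, scipy, OpenCV 4.12 (cv2) and the standard library are available. Lean on these libraries where they do the work, as an engineer would, in place of code of your own. Each camera call takes 0.05 s, during which the arm holds its last target. There are 200 camera calls.

## Working session

There is one attempt and no reset: what is moved stays moved. The work goes in short steps, Python scripts to look and compute and a tool call to move; the robot and the scene stay as the last step left them, time stands still between calls to the robot, and variables do not carry over. Pictures are saved under pics/ and viewed, about 8 in all and at most 12, crops included, and the job is handed in when it is done.

Besides the shell and the picture viewer there is one more tool, called after "Request:" as name(argument=value, ...) on one line, values as JSON. servo_tool: Moves the arm, as the interface text tells. Its arguments: {"type":"object","properties":{"plan":{"type":"array"},"force":{"type":"number"}},"required":["plan"]}

```bash
mkdir -p pics; cat > h.py <<'E'
import numpy as np,cv2
from cell import readout,read_camera,env
def snap(name,fn,crop=None,scale=1):
    c=read_camera(name); im=c["image"][...,::-1].copy()
    if crop: im=im[crop[1]:crop[3],crop[0]:crop[2]]
    if scale!=1: im=cv2.resize(im,None,fx=scale,fy=scale,interpolation=cv2.INTER_CUBIC)
    cv2.imwrite("pics/"+fn,im); np.savez(""+name+".npz",**{k:c[k] for k in c}); return c
def ray(c,u,v):
    p=cv2.undistortPoints(np.array([[[u,v]]],float),c["mtx"],c["D"])[0,0]
    T=np.linalg.inv(c["camera_from_world"]); d=T[:3,:3]@np.array([p[0],-p[1],-1]); return T[:3,3],d
def at_z(c,u,v,z):
    o,d=ray(c,u,v); return o+d*(z-o[2])/d[2]
def at_range(c,u,v):
    o,d=ray(c,u,v); return o+d*c["range_z"][int(round(v)),int(round(u))]
def proj(c,P):
    P=np.atleast_2d(P); T=c["camera_from_world"]; q=P@T[:3,:3].T+T[:3,3]; q=q*[1,-1,-1]
    return cv2.projectPoints(q,np.zeros(3),np.zeros(3),c["mtx"],c["D"])[0][:,0]
E
python3 - <<'E'
from h import *
print(readout.get_obs(),env.pinch_z)
for n in("top","side"):
    c=snap(n,n+"0.png",scale=1.25); print(c["mtx"],c["D"],np.linalg.inv(c["camera_from_world"]).round(3))
E
```

```text
{'time_s': 0.0, 'qpos': array([-74.65044855,  18.44002529,  -4.0151718 ,  83.17794924,
         1.29599753,  78.53951346,  -3.25984534]), 'joint_velocities': array([-0.01525664, -0.03655941, -0.03079725,  0.11272155,  0.12211454,
       -0.03382734,  0.01145693]), 'effort': array([ 1.72590699e-04, -4.91308558e+01, -4.03710930e-01, -3.12516010e+01,
       -6.39278744e-02,  4.38902120e-02,  1.85984309e-04]), 'tool_pos': array([0.16312089, 0.62860873, 0.22142382]), 'tool_rot': array([-1.79887812e+02,  6.92579504e-03,  1.65460285e+02]), 'force': array([-0.69863875, -0.81642676, -0.49077336]), 'wrist_torque': array([-0.02342048,  0.03098484,  0.04931817]), 'grip_width': 0.08683572996043964} -0.0187
[[395.4972917    0.         320.81915225]
 [  0.         395.4972917  190.68762497]
 [  0.           0.           1.        ]] [-0.06314454  0.          0.          0.          0.        ] [[-0.049  0.974 -0.22   0.403]
 [-0.999 -0.05   0.005  0.111]
 [-0.006  0.22   0.975  0.931]
 [ 0.     0.     0.     1.   ]]
[[376.6461552    0.         318.06362509]
 [  0.         376.6461552  194.69680802]
 [  0.           0.           1.        ]] [-0.07559016  0.          0.          0.          0.        ] [[ 0.947  0.155 -0.281  0.361]
 [-0.321  0.473 -0.821 -0.593]
 [ 0.005  0.867  0.498  0.498]
 [ 0.     0.     0.     1.   ]]
```

View pics/top0.png

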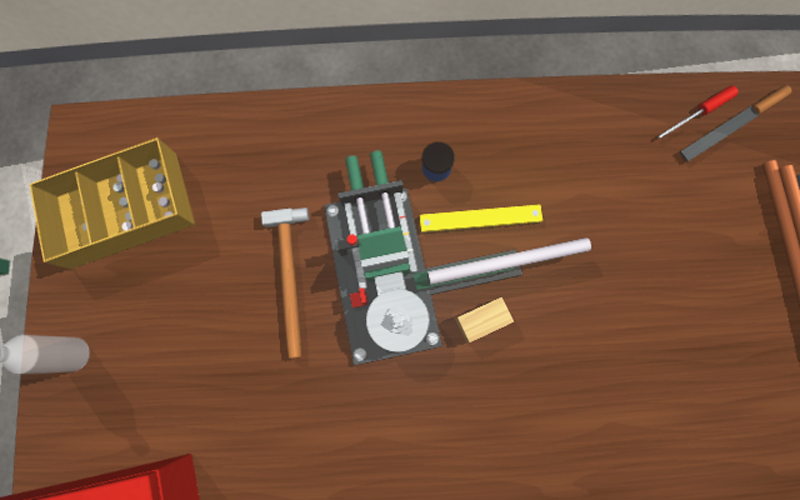

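View pics/side0.png

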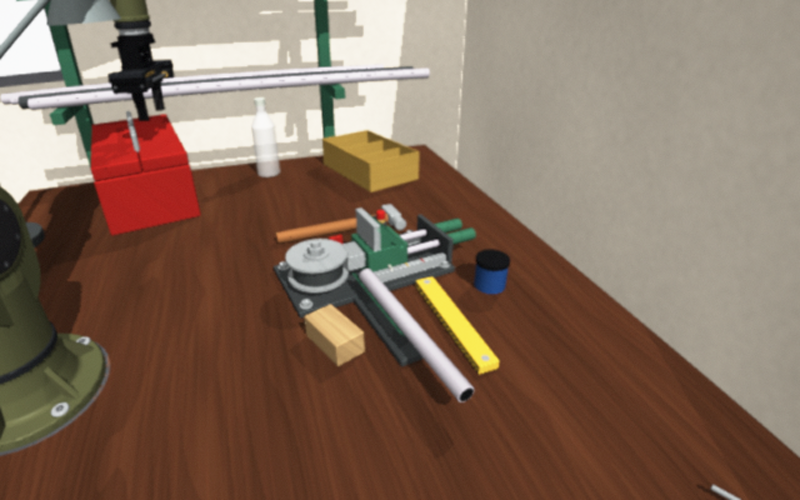

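Top: former at about (398,320), red knob (352,240), red stop (358,298), tube tail (590,244) in the 1.25x picture; hammer left, rule, can and wood on the right. Side: tail end at (465,393). Now an enlarged crop for precision.

```bash
python3 - <<'E'
from h import *
for n,(a,b,c_,d),s in(("top",(250,110,490,300),3.3),("side",(210,150,410,330),3.3)):
    im=np.load(n+".npz")["image"][b:d,a:c_,::-1]; cv2.imwrite(f"pics/{n}1.png",cv2.resize(im,None,fx=s,fy=s,interpolation=cv2.INTER_CUBIC))
E
```

```text
(no output)
```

View pics/top1.png

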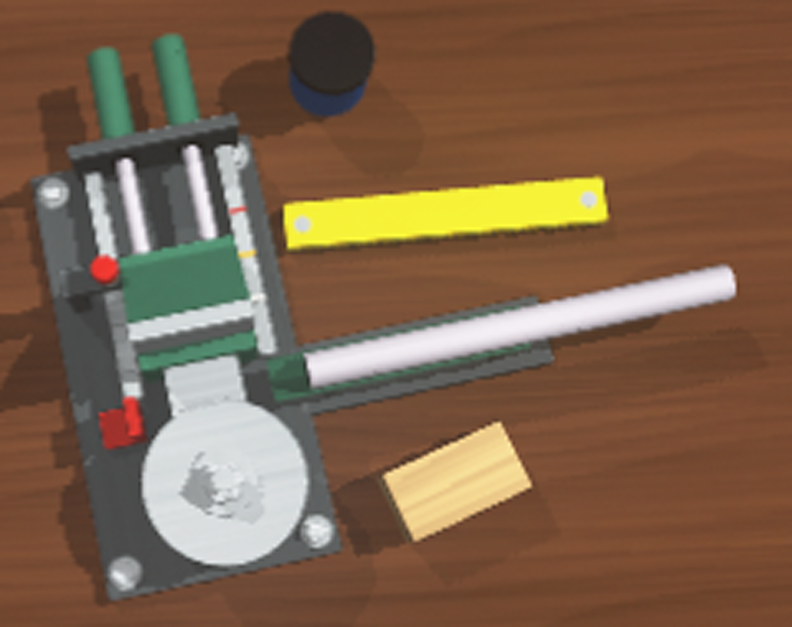

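View pics/side1.png

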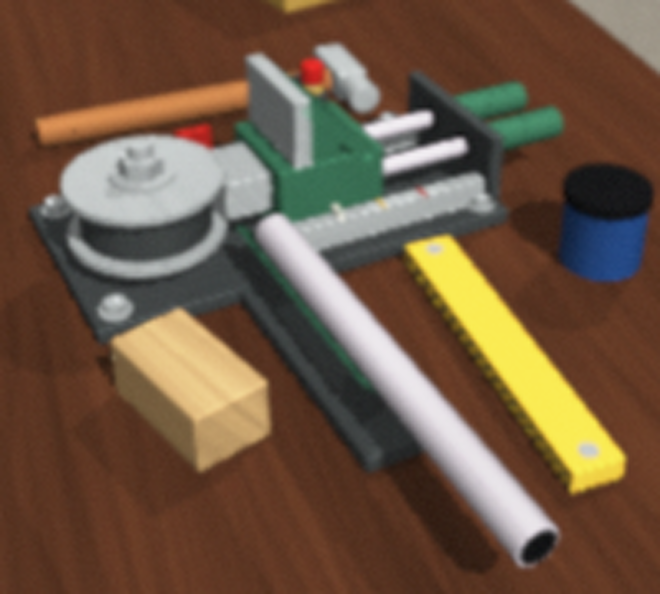

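Top crop: flange centre (225,483), knob (104,268), tube front (308,370), tail (735,283). Side crop: knob (313,62), nut top (145,152), tail centre (538,545). Fit the bender pose from these.

```bash
cat > fit.py <<'E'
from h import *
from scipy.optimize import least_squares
T=dict(np.load("top.npz"));S=dict(np.load("side.npz"))
t=lambda u,v:(250+u/3.3-.35,110+v/3.3-.35); s=lambda u,v:(210+u/3.3-.35,150+v/3.3-.35)
obs=[(T,t(225,483),(-.062,0,.073)),(T,t(104,268),(.088,.049,.1)),(T,t(735,283),(0,'L',.05)),(T,t(308,370),(0,'F',.05)),
(S,s(313,60),(.088,.049,.101)),(S,s(145,152),(-.062,0,.098)),(S,s(538,545),(0,'L',.05)),
# plate of push face, top edge in side view: left (near +? ) corners
]
def W(p,b):
    b=[p[3] if q=='L' else p[3]+.3 if q=='F' else q for q in b]
    c,s_=np.cos(p[2]),np.sin(p[2]); return np.array([p[0]+c*b[0]-s_*b[1],p[1]+s_*b[0]+c*b[1],b[2]])
if __name__=="__main__":
    f=lambda p:np.concatenate([proj(c,W(p,b))[0]-uv for c,uv,b in obs])
    r=least_squares(f,[.55,.05,0.15,-.35],loss="soft_l1"); p=r.x; print(p,np.degrees(p[2])); print(f(p).reshape(-1,2).round(1))
    for n,b in dict(pushface=(.032,0,.097),tail=(0,'L',.05),front=(0,'F',.05),stop=(0,.047,.05),gap=(-.005,0,.09)).items(): print(n,W(p,b).round(4))
    for u,v in((225,483),(104,268),(600,310),(330,60),(586,200),(440,480),(190,310),(305,224)): a,b=t(u,v);print(u,v,at_range(T,a,b).round(3))
    np.save("p.npy",p)
E
python3 fit.py
```

```text
[ 0.51579698  0.12890498  0.15790496 -0.37001948] 9.047287571894971
[[ 0.1 -0.6]
 [ 0.2 -0.3]
 [-1.9 -0.3]
 [ 0.   0.4]
 [ 0.1  0.8]
 [-1.6 -3. ]
 [ 0.1  1.1]]
pushface [0.5474 0.1339 0.097 ]
tail [ 0.574  -0.2365  0.05  ]
front [0.5268 0.0598 0.05  ]
stop [0.5084 0.1753 0.05  ]
gap [0.5109 0.1281 0.09  ]
225 483 [0.452 0.119 0.101]
104 268 [0.594 0.191 0.101]
600 310 [ 0.557 -0.141  0.062]
330 60 [0.747 0.031 0.06 ]
586 200 [ 0.647 -0.153  0.014]
440 480 [ 0.45  -0.025  0.041]
190 310 [0.56  0.136 0.121]
305 224 [0.64  0.053 0.014]
```

```bash
cat > go.py <<'E'
import sys
from h import *
from scipy.spatial.transform import Rotation as R
p=np.load("p.npy"); o=readout.get_obs(); c,s=np.cos(p[2]),np.sin(p[2])
d=o["tool_pos"]-[p[0],p[1],0]; b=np.array([c*d[0]+s*d[1],-s*d[0]+c*d[1],d[2]])
Rt=R.from_euler("xyz",o["tool_rot"],degrees=True); y=np.degrees(p[2])+180
print("t",round(o["time_s"],2),"bender pos",b.round(4),"force",o["force"].round(1),"rot",o["tool_rot"].round(2),"yaw turn",round(-np.radians((y-o["tool_rot"][2]+180)%360-180),3))
for a in sys.argv[1:]:
    q=np.array([float(v) for v in a.split(",")])-b
    w=np.array([c*q[0]-s*q[1],s*q[0]+c*q[1],q[2]]); print(a,"shift",Rt.inv().apply(w).round(4))
E
python3 go.py -0.006,0,0.2 -- -0.006,0,0.088 2>/dev/null || python3 go.py " -0.006,0,0.2"
```

```text
t 0.1 bender pos [-0.2697  0.549   0.2216] force [-0.  -0.1 -0.4] rot [-179.9     0.    165.46] yaw turn -0.412
-0.006,0,0.2 shift [-0.4613 -0.3976  0.0223]
t 0.1 bender pos [-0.2697  0.549   0.2216] force [-0.  -0.1 -0.4] rot [-179.9     0.    165.46] yaw turn -0.412
 -0.006,0,0.2 shift [-0.4613 -0.3976  0.0223]
```

Request:
servo_tool(plan=[[[0,-0.461,-0.398,0.022,-0.412],[0,-0.461,-0.398,0.022,-0.412],[0,-0.461,-0.398,0.022,-0.412],[0,-0.461,-0.398,0.022,-0.412],[0,-0.461,-0.398,0.022,-0.412],[0,-0.461,-0.398,0.022,-0.412],[0,-0.461,-0.398,0.022,-0.412],[0,-0.461,-0.398,0.022,-0.412],[0,-0.461,-0.398,0.022,-0.412],[0,-0.461,-0.398,0.022,-0.412],[0,-0.461,-0.398,0.022,-0.412],[0,-0.461,-0.398,0.022,-0.412]]], force=20)

```text
time_s: 1.1
tool_pos: [0.4473, 0.2164, 0.2042]
tool_rot: [-179.9, -0.0, -170.9]
force: [0.4, 0.2, 0.6]
grip_width: 0.0149
```

```bash
python3 go.py " -0.006,0,0.2"
```

```text
t 1.1 bender pos [-0.0539  0.0972  0.2042] force [0.4 0.2 0.6] rot [-1.7992e+02 -4.0000e-02 -1.7093e+02] yaw turn 0.0
 -0.006,0,0.2 shift [-0.0478 -0.0972  0.0043]
```

Request:
servo_tool(plan=[[[0,-0.048,-0.097,0.004,0],[0,-0.048,-0.097,0.004,0],[0,-0.048,-0.097,0.004,0],[0,-0.048,-0.097,0.02,0],[0,-0.048,-0.097,0.05,0],[0,-0.048,-0.097,0.065,0],[0,-0.048,-0.097,0.065,0],[0,-0.048,-0.097,0.065,0]]])

```text
time_s: 1.77
tool_pos: [0.5092, 0.1279, 0.1385]
tool_rot: [-179.9, -0.2, -170.9]
force: [1.5, 0.2, 0.3]
grip_width: 0.0002
```

```bash
python3 go.py " -0.006,0,0.086"; python3 -c "
from h import *
snap('side','side2.png',(240,110,400,230),4)"
```

```text
t 1.77 bender pos [-0.0067  0.      0.1385] force [1.5 0.2 0.3] rot [-1.7988e+02 -1.7000e-01 -1.7093e+02] yaw turn 0.0
 -0.006,0,0.086 shift [-0.0008  0.0001  0.0525]
```

View pics/side2.png

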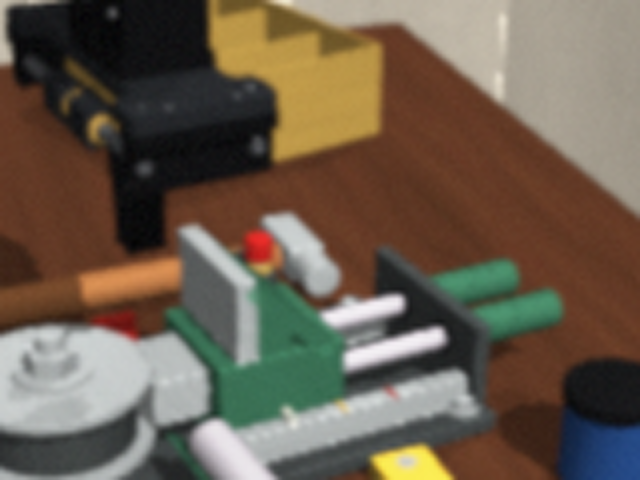

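Fingertips (138,245) hang in the gap between nut (55,345) and push face (215,290); clear to descend.

Request:
servo_tool(plan=[[[0,-0.001,0,0.02,0],[0,-0.001,0,0.04,0],[0,-0.001,0,0.051,0],[0,-0.001,0,0.051,0],[0,-0.01,0,0.051,0],[0,-0.016,0,0.051,0],[0,-0.02,0,0.051,0],[0,-0.022,0,0.051,0],[0,-0.024,0,0.051,0],[0,-0.024,0,0.051,0]]])

```text
time_s: 2.65
tool_pos: [0.5345, 0.132, 0.0891]
tool_rot: [-179.9, 0.0, -170.9]
force: [-0.4, 0.3, -0.1]
grip_width: 0.0002
```

```bash
python3 go.py
```

```text
t 2.65 bender pos [0.019  0.0002 0.0891] force [-0.4  0.3 -0.1] rot [-1.7991e+02  2.0000e-02 -1.7092e+02] yaw turn 0.001
```

Not yet in contact at x = 19 mm. Creep on.

Request:
servo_tool(plan=[[[0,-0.001,0,0,0],[0,-0.002,0,0,0],[0,-0.003,0,0,0],[0,-0.004,0,0,0],[0,-0.005,0,0,0],[0,-0.006,0,0,0],[0,-0.006,0,0,0]]])

```text
time_s: 3.23
tool_pos: [0.5387, 0.1327, 0.0888]
tool_rot: [-179.9, -0.2, -170.9]
force: [-6.0, -0.7, 3.6]
grip_width: 0.0002
```

```bash
python3 go.py
```

```text
t 3.23 bender pos [0.0232 0.0002 0.0888] force [-6.  -0.7  3.6] rot [-179.92   -0.22 -170.92] yaw turn 0.001
```

Request:
servo_tool(plan=[[[0,-0.0025,0,0,0],[0,-0.005,0,0,0],[0,-0.0075,0,0,0],[0,-0.01,0,0,0],[0,-0.0125,0,0,0],[0,-0.015,0,0,0],[0,-0.0175,0,0,0],[0,-0.02,0,0,0],[0,-0.0225,0,0,0],[0,-0.025,0,0,0],[0,-0.0275,0,0,0],[0,-0.029,0,0,0]]])

```text
time_s: 4.23
tool_pos: [0.5631, 0.1367, 0.0884]
tool_rot: [-179.9, -0.8, -170.9]
force: [-10.2, -0.8, 7.8]
grip_width: 0.0005
```

```bash
python3 go.py
```

```text
t 4.23 bender pos [0.0479 0.0002 0.0884] force [-10.2  -0.8   7.8] rot [-179.93   -0.76 -170.91] yaw turn 0.001
```

Request:
servo_tool(plan=[[[0,-0.003,0,0,0],[0,-0.006,0,0,0],[0,-0.0085,0,0,0],[0,-0.011,0,0,0],[0,-0.0135,0,0,0],[0,-0.016,0,0,0],[0,-0.018,0,0,0],[0,-0.019,0,0,0],[0,-0.02,0,0,0],[0,-0.02,0,0,0],[0,-0.02,0,0,0]]])

```text
time_s: 5.15
tool_pos: [0.5784, 0.1392, 0.0878]
tool_rot: [-180.0, -1.3, -170.9]
force: [-13.9, -2.1, 9.5]
grip_width: 0.0005
```

```bash
python3 go.py; python3 -c "
from h import *
snap('side','side3.png',(240,110,400,230),4)"
```

```text
t 5.15 bender pos [0.0634 0.0003 0.0878] force [-13.9  -2.1   9.5] rot [-179.95   -1.33 -170.91] yaw turn 0.001
```

View pics/side3.png

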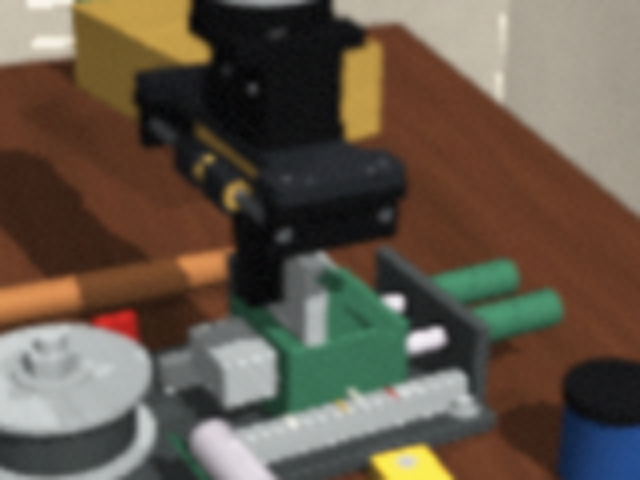

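The pointer (355,398) is past yellow (342,406), well short of red (391,393): travel about 41 mm. Let it back slowly.

Request:
servo_tool(plan=[[[0,0.001,0,0,0],[0,0.003,0,0,0],[0,0.005,0,0,0],[0,0.007,0,0,0],[0,0.009,0,0,0],[0,0.011,0,0,0],[0,0.014,0,0,0],[0,0.02,0,0,0],[0,0.028,0,0,0],[0,0.035,0,0,0],[0,0.038,0,0,0],[0,0.038,0,0,0]]])

```text
time_s: 6.2
tool_pos: [0.54, 0.1331, 0.0888]
tool_rot: [-180.0, -1.3, -170.9]
force: [1.7, 0.0, -0.8]
grip_width: 0.0006
```

```bash
python3 go.py
```

```text
t 6.2 bender pos [0.0246 0.0004 0.0888] force [ 1.7  0.  -0.8] rot [-179.97   -1.34 -170.89] yaw turn 0.001
```

Request:
servo_tool(plan=[[[0,0,0,-0.035,0],[0,0,0,-0.07,0],[0,0,0,-0.09,0],[0,0,-0.03,-0.1,0],[0,0.01,-0.07,-0.1,0],[0,0.02,-0.11,-0.1,0],[0,0.025,-0.15,-0.1,0],[0,0.025,-0.19,-0.1,0],[0,0.025,-0.23,-0.1,0],[0,0.025,-0.27,-0.1,0],[0,0.025,-0.31,-0.1,0],[0,0.025,-0.35,-0.1,0]]])

```text
time_s: 7.2
tool_pos: [0.5734, -0.2178, 0.1899]
tool_rot: [-180.0, -1.3, -170.9]
force: [0.7, 0.8, 0.4]
grip_width: 0.0004
```

```bash
python3 go.py 0,-.425,.18 0,-.425,.03; python3 -c "
from h import *
snap('top','top2.png',(250,110,490,300),3.3)"
```

```text
t 7.2 bender pos [ 0.0023 -0.3514  0.1899] force [0.7 0.8 0.4] rot [-179.96   -1.27 -170.86] yaw turn 0.002
0,-.425,.18 shift [ 0.0022 -0.0736  0.01  ]
0,-.425,.03 shift [-0.0011 -0.0735  0.1599]
```

View pics/top2.png

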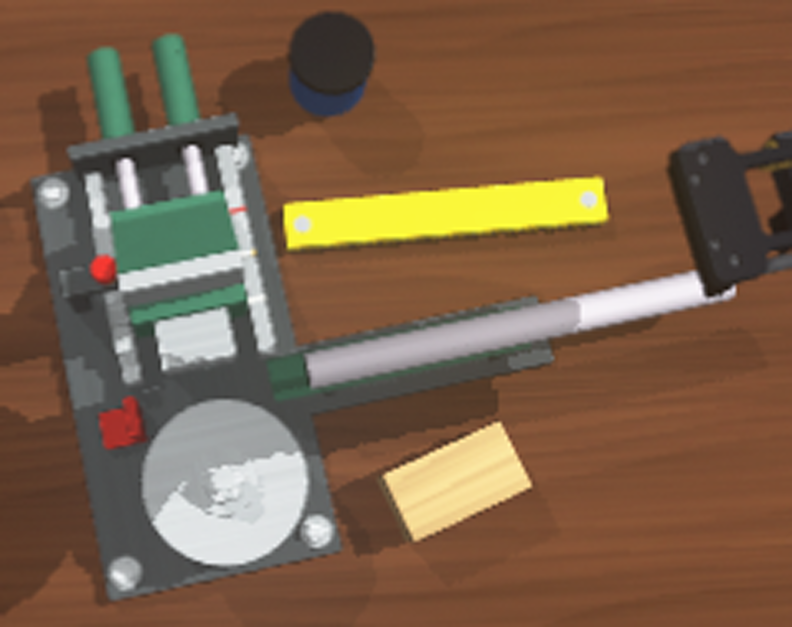

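Slide stays with its pointer at the yellow line (252,252), gap open; tube, wood, rule, can unmoved. Now behind the tail.

Request:
servo_tool(plan=[[[0,0.002,-0.035,0.01,0],[0,0.002,-0.0735,0.01,0],[0,0.002,-0.0735,0.01,0],[0,0.001,-0.0735,0.04,0],[0,0.001,-0.0735,0.075,0],[0,0,-0.0735,0.11,0],[0,-0.001,-0.0735,0.14,0],[0,-0.001,-0.0735,0.158,0],[0,-0.001,-0.0735,0.158,0],[0,-0.001,-0.0735,0.158,0]]])

```text
time_s: 8.08
tool_pos: [0.5801, -0.3029, 0.0321]
tool_rot: [-179.5, -1.4, -171.4]
force: [0.6, 0.5, 0.4]
grip_width: 0.0001
```

```bash
python3 go.py 0,-.395,.03; python3 -c "
from h import *
snap('side','side4.png',(250,170,430,350),3.3)"
```

```text
t 8.08 bender pos [-0.0044 -0.4366  0.0321] force [0.6 0.5 0.4] rot [-179.49   -1.43 -171.45] yaw turn -0.009
0,-.395,.03 shift [-0.0041  0.0416  0.0017]
```

View pics/side4.png

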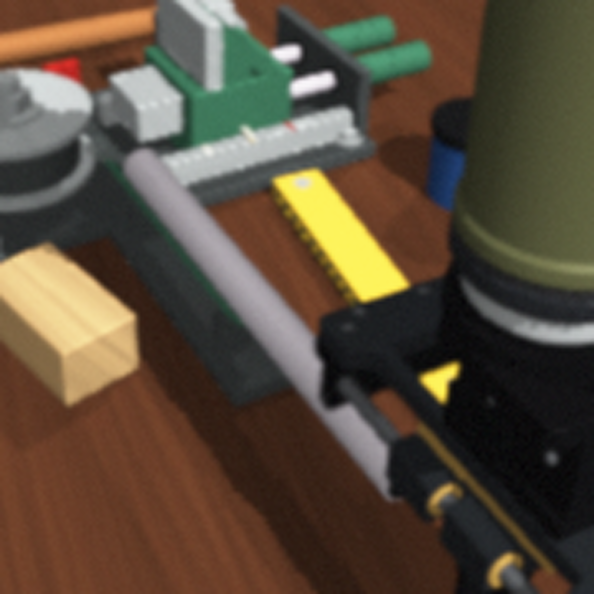

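Gripper stands behind the tail, its body above the tube (tail at (400,480)); nothing touched. Approach.

Request:
servo_tool(plan=[[[0,-0.004,0.01,0.001,-0.009],[0,-0.004,0.02,0.001,-0.009],[0,-0.004,0.03,0.001,-0.009],[0,-0.004,0.038,0.001,-0.009],[0,-0.004,0.044,0.001,-0.009],[0,-0.004,0.047,0.001,-0.009],[0,-0.004,0.05,0.001,-0.009],[0,-0.004,0.052,0.001,-0.009],[0,-0.004,0.052,0.001,-0.009]]])

```text
time_s: 8.88
tool_pos: [0.5774, -0.2514, 0.0322]
tool_rot: [-179.4, -1.3, -170.9]
force: [-0.4, -0.2, 0.2]
grip_width: 0.0009
```

```bash
python3 go.py 0,-.27,.03
```

```text
t 8.88 bender pos [ 0.001  -0.3853  0.0322] force [-0.4 -0.2  0.2] rot [-179.41   -1.28 -170.92] yaw turn 0.001
0,-.27,.03 shift [0.0009 0.1153 0.001 ]
```

Request:
servo_tool(plan=[[[0,0,0.002,0,0],[0,0,0.004,0,0],[0,0,0.007,0,0],[0,0,0.01,0,0],[0,0,0.013,0,0],[0,0,0.016,0,0],[0,0,0.019,0,0],[0,0,0.022,0,0],[0,0,0.025,0,0],[0,0,0.028,0,0],[0,0,0.031,0,0],[0,0,0.034,0,0]]])

```text
time_s: 9.88
tool_pos: [0.5721, -0.2177, 0.0319]
tool_rot: [-179.4, -1.3, -170.9]
force: [0.2, -3.2, 0.6]
grip_width: 0.0007
```

```bash
python3 go.py 0,-.27,.03
```

```text
t 9.88 bender pos [ 0.0011 -0.3511  0.0319] force [ 0.2 -3.2  0.6] rot [-179.4    -1.27 -170.93] yaw turn 0.0
0,-.27,.03 shift [0.001  0.0811 0.0011]
```

Request:
servo_tool(plan=[[[0,0,0.003,0,0],[0,0,0.006,0,0],[0,0,0.009,0,0],[0,0,0.012,0,0],[0,0,0.015,0,0],[0,0,0.018,0,0],[0,0,0.021,0,0],[0,0,0.024,0,0],[0,0,0.027,0,0],[0,0,0.03,0,0],[0,0,0.033,0,0],[0,0,0.036,0,0]]])

```text
time_s: 10.88
tool_pos: [0.5665, -0.1822, 0.0317]
tool_rot: [-179.4, -1.3, -170.9]
force: [0.1, -4.7, 2.8]
grip_width: 0.0002
```

Request:
servo_tool(plan=[[[0,0,0.003,0,0],[0,0,0.006,0,0],[0,0,0.009,0,0],[0,0,0.012,0,0],[0,0,0.015,0,0],[0,0,0.018,0,0],[0,0,0.021,0,0],[0,0,0.024,0,0],[0,0,0.027,0,0],[0,0,0.03,0,0],[0,0,0.033,0,0],[0,0,0.035,0,0]]])

```text
time_s: 11.88
tool_pos: [0.5613, -0.1486, 0.0321]
tool_rot: [-179.3, -1.2, -171.0]
force: [-0.1, -6.2, 6.4]
grip_width: 0.0001
```

```bash
python3 go.py 0,-.27,.03; python3 -c "
from h import *
snap('top','top3.png',(250,110,490,300),3.3)"
```

```text
t 11.88 bender pos [ 0.0013 -0.2812  0.0321] force [-0.1 -6.2  6.4] rot [-179.28   -1.2  -170.96] yaw turn -0.0
0,-.27,.03 shift [0.0013 0.0112 0.002 ]
```

View pics/top3.png

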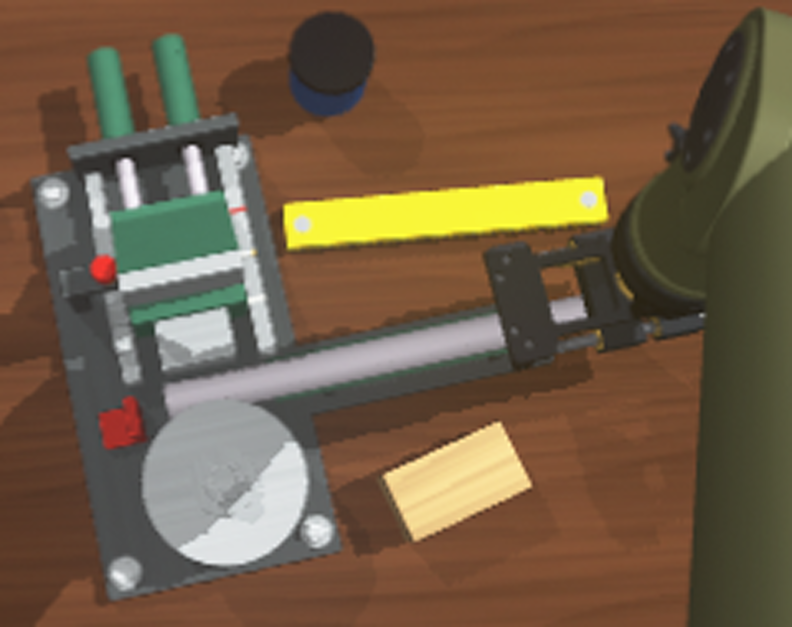

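The front (168,395) is some 15 mm short of the red stop (142,415). The tool is also pressing down on the tail (6 N upward reaction), so I back off briefly to relieve it and go on with a slight rise.

Request:
servo_tool(plan=[[[0,0,-0.002,0,0],[0,0,-0.004,0,0],[0,0,-0.005,0,0],[0,0.001,-0.005,0,0],[0,0.001,-0.005,0,0]]])

```text
time_s: 12.35
tool_pos: [0.5603, -0.152, 0.0313]
tool_rot: [-179.4, -1.3, -170.9]
force: [-0.2, -0.2, 0.0]
grip_width: 0.0003
```

Request:
servo_tool(plan=[[[0,0,0.002,0,0],[0,0,0.004,0,0],[0,0,0.006,-0.0002,0],[0,0,0.008,-0.0004,0],[0,0,0.01,-0.0006,0],[0,0,0.012,-0.0008,0],[0,0,0.013,-0.001,0],[0,0,0.013,-0.001,0]]])

```text
time_s: 13.02
tool_pos: [0.5583, -0.1387, 0.0322]
tool_rot: [-179.4, -1.3, -170.9]
force: [0.5, -0.6, 0.1]
grip_width: 0.0006
```

```bash
python3 go.py 0,-.27,.03
```

```text
t 13.02 bender pos [-1.00e-04 -2.71e-01  3.22e-02] force [ 0.5 -0.6  0.1] rot [-179.43   -1.29 -170.9 ] yaw turn 0.001
0,-.27,.03 shift [-0.0002  0.001   0.0022]
```

Force is relaxed; creep the last millimetres in 0.7 mm steps.

Request:
servo_tool(plan=[[[0,0,0.001,0,0],[0,0,0.002,0,0],[0,0,0.0025,0,0],[0,0,0.003,0,0],[0,0,0.0035,0,0],[0,0,0.004,0,0]]])

```text
time_s: 13.52
tool_pos: [0.5577, -0.135, 0.0323]
tool_rot: [-179.4, -1.3, -170.9]
force: [0.7, -1.8, 0.3]
grip_width: 0.0002
```

```bash
python3 go.py
```

```text
t 13.52 bender pos [-1.000e-04 -2.672e-01  3.230e-02] force [ 0.7 -1.8  0.3] rot [-179.42   -1.28 -170.91] yaw turn 0.001
```

Request:
servo_tool(plan=[[[0,0,0.001,0,0],[0,0,0.0015,0,0],[0,0,0.002,0,0],[0,0,0.0025,0,0],[0,0,0.003,0,0],[0,0,0.0035,0,0]]])

```text
time_s: 14.02
tool_pos: [0.5571, -0.1315, 0.0323]
tool_rot: [-179.4, -1.3, -170.9]
force: [1.0, -1.9, 0.9]
grip_width: 0.0002
```

```bash
python3 go.py
```

```text
t 14.02 bender pos [-1.000e-04 -2.637e-01  3.230e-02] force [ 1.  -1.9  0.9] rot [-179.41   -1.28 -170.91] yaw turn 0.001
```

Request:
servo_tool(plan=[[[0,0,0.001,0,0],[0,0,0.0015,0,0],[0,0,0.002,0,0],[0,0,0.0025,0,0],[0,0,0.003,0,0],[0,0,0.0035,0,0],[0,0,0.004,0,0]]])

```text
time_s: 14.6
tool_pos: [0.5568, -0.1294, 0.0324]
tool_rot: [-179.3, -1.2, -171.0]
force: [1.5, -7.5, -0.4]
grip_width: 0.0003
```

```bash
python3 go.py;python3 -c "
from h import *
snap('top','top4.png',(270,190,370,260),7)"
```

```text
t 14.6 bender pos [-2.000e-04 -2.616e-01  3.240e-02] force [ 1.5 -7.5 -0.4] rot [-179.26   -1.24 -170.97] yaw turn -0.0
```

View pics/top4.png

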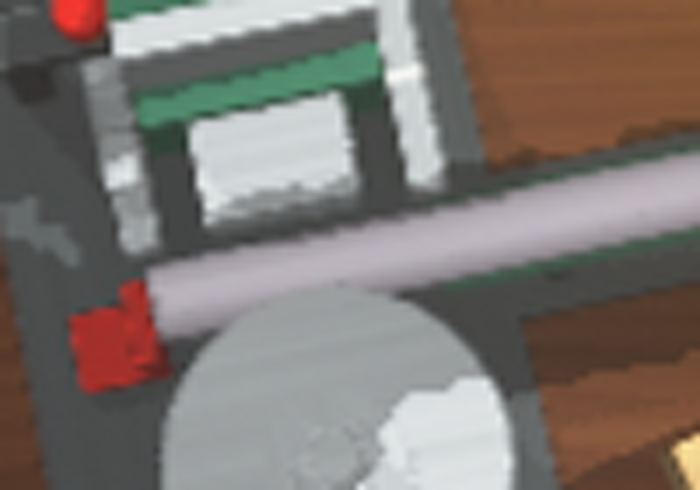

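Tube front (150,300) now meets the red stop, and the force jumped to 7.5 N with motion stalling. One more gentle nudge to confirm.

Request:
servo_tool(plan=[[[0,0,0.001,0,0],[0,0,0.002,0,0],[0,0,0.003,0,0],[0,0,0.003,0,0]]])

```text
time_s: 14.98
tool_pos: [0.5566, -0.1295, 0.0327]
tool_rot: [-179.0, -1.2, -171.1]
force: [1.5, -8.0, -1.0]
grip_width: 0.0003
```

```bash
python3 go.py
```

```text
t 14.98 bender pos [-0.0003 -0.2616  0.0327] force [ 1.5 -8.  -1. ] rot [-179.03   -1.19 -171.06] yaw turn -0.002
```

No further motion: home. Withdraw straight back, then up.

Request:
servo_tool(plan=[[[0,0,-0.002,0,0],[0,0,-0.005,0,0],[0,0,-0.01,0,0],[0,0,-0.02,0,0],[0,0,-0.04,0,0],[0,0,-0.06,0,0],[0,0,-0.06,-0.02,0],[0,0,-0.07,-0.05,0],[0,0,-0.09,-0.09,0],[0,0,-0.12,-0.12,0],[0,0,-0.15,-0.14,0],[0,0,-0.15,-0.14,0]]])

```text
time_s: 15.98
tool_pos: [0.5837, -0.2846, 0.1818]
tool_rot: [-178.5, -0.8, -171.5]
force: [-1.0, -1.1, 0.7]
grip_width: 0.0003
```

```bash
python3 go.py;python3 -c "
from h import *
snap('top','top5.png',(250,110,490,300),3.3)"
```

```text
t 15.98 bender pos [ 0.0021 -0.4191  0.1818] force [-1.  -1.1  0.7] rot [-178.45   -0.75 -171.49] yaw turn -0.009
```

View pics/top5.png

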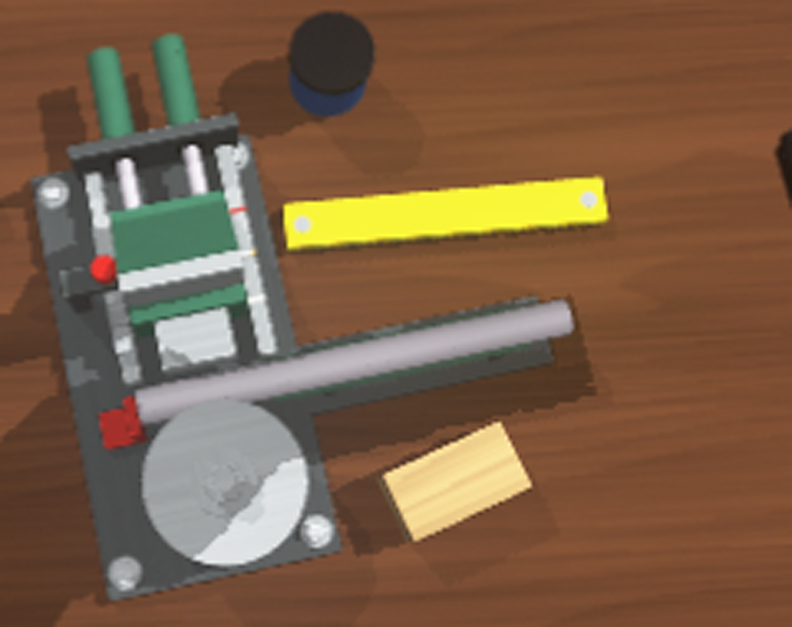

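The tube rests against the red stop (138,410), lies in its trough, tail at (572,315); slide latched in the middle notch; bystanders unmoved; robot clear.

```bash
python3 -c "
from cell import env
print(env.sign_off())"
```

```text
the job is handed in; nothing more can be done
None
```

The bender is set up for the next bend, and I handed the job in at about 16 s of the 51 s allowed.

- **Slide:** I pushed the green slide back to about 41 mm with closed fingers. I then let it return slowly, and it stayed latched in the middle notch, with the pointer at the yellow line and no force on the tool.
- **Tube:** I pushed it gently by its tail until it stopped against the red length stop. The push force rose to about 8 N and a further nudge did not move it.
- **Last checks:** The final top picture shows the tube touching the stop and lying in its trough. The wood block, rule and can are unmoved and the robot is clear of everything. The hammer was outside that picture, so I did not check it at the end; the tool stayed well away from it.
- **Where the readings disagreed:** During the tube push the tool pressed down on the tail with about 6 N, so I backed off once to relieve it. The tube stopped about 6 mm further along than I had estimated, probably because I had guessed the finger's thickness and the calibration is only good to about 2 mm. I went by the contact force and the picture instead.

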